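# Feed nosepiece dust caps through the tray gate

## Robot

A 6-joint arm with a two-finger parallel gripper is mounted at the origin on the work surface. World frame = base frame: x ahead of the robot, y to its left, z up, the work surface at z = 0. Lengths are in m, angles in rad, forces in N, time in s.
With the tool pointing down it reaches from about 0.35 to 0.85 m from the base axis. Payload 8.1 kg.
Tool frame: the origin (TCP) lies midway between the tips of the shut fingers; the grasp point (between the pads) lies 19 mm behind it; z points along the fingers, y is the direction in which the jaws open and shut (so a half turn about z gives the same grasp; the last joint's range is limited). The gripper opens to 85 mm and grips with 20 to 120 N. Pads are 22 mm wide; open, the fingers measure 114 mm over their backs; the gripper's body (76 mm by 85 mm) begins 54 mm behind the grasp point. The pads swing forward as they close: fully open they stand 13 mm farther back than shut.
Start: joints at [1.24, 0.13, 1.488, -0, 1.523, -0.085], TCP at [0.146, 0.582, 0.231] pointing down, gripper open.
Joint ranges: [-2.96, 2.96], [-0.89, 2.26], [0.02, 2.5], [-1.34, 4.48], [0, 2.73], [-2.66, 2.66]. Speed limits (rad/s): [2.39, 2.39, 2.79, 3.14, 3.14, 3.14].

## Interface

Orientations are given as [roll, pitch, yaw] about the fixed x, y, z axes, in that order (R = Rz(yaw) Ry(pitch) Rx(roll)).
In Python, from workcell import env gives the robot as it stands.
- The arm moves only by the tool play_rows, never from a script. Its argument "motion" is a list that holds one entry, the list of rows, each a list of 6 numbers: the shift along the tool's x, y, z in mm, then the turn, a rotation vector about the tool's x, y, z in degrees. In form: [[[tx, ty, tz, ax, ay, az], ...]]. A call has 1 to 12 rows; each row is the pose to reach, as a shift and turn from the pose commanded when the call began, along the tool's axes at that moment; what a row does not reach only later rows make up. A row lasts 1/12 s, in which the tool goes at most 41.7 mm and 7.16 degrees, less where a joint would pass 70% of its speed; a pose out of reach is approached as far as the arm can. A call with a gripper value outside its range is refused whole. "hand" is the finger opening in mm, from 0 to 85.4, set as the call begins (left out, the last holds). The fingers move at their own pace and stop on an object; "force" is the grip in N (left out, the last holds). Time passes only in rows, so rows that repeat a pose let the fingers close. It gives the time, the measured TCP pose, the force and the opening at its end, in the units of the state.
- env.state(): the state, without advancing time (a new reading comes with each control period).
- env.camera(name): name is "scene" or "side" or "wrist"; returns (picture, depth): 384x512x3 uint8, blue, green, red; 384x512 float32, m along the optical axis (not along the pixel's ray), 0 where there is no reading.
- env.camera_model(name): a dict with "intrinsics" (3x3 intrinsics, pixels), "D" ([k1, k2, p1, p2, k3] as OpenCV has them; the pictures are not rectified), "origin" and "attitude" of the camera in the world. Camera axes: x right, y down, z forward; pixel columns grow to the right and rows downward; lengths in m; the calibration is good to about 2 mm. A picture is of the moment at which its call begins: read the wrist's pose just before it. camera_model takes no time and is no camera call; for the wrist camera it gives the pose at the moment of the call.
- env.job_done(): hands the job in, once; it reports no verdict.
The state is a dict: "t": time; "joint_positions": joint angles; "qd": joint speeds; "joint_efforts": joint torques, N m; "tool_pos": TCP position; "tool_rot": TCP orientation; "ft_force": force on the tool from outside, world axes, zero at the start; "torque": the same for the moment, N m; "width": finger opening in m.
Only numpy, scipy, OpenCV 4.12 (cv2) and the standard library are available. Lean on these libraries where they do the work, as an engineer would, in place of code of your own. Each camera call takes 0.05 s, during which the arm holds its last target.

## Task

Three round steel dust caps from a microscope nosepiece lie on the black deck of the sorting tray. With the fingertips, gently push them one at a time along the deck and through the narrow gate, so that each one drops into the catch slot behind it before the next goes through; never pinch or lift a cap. Leave the hexagonal nut and the eyepiece tube, which stand on the same deck, where they are.

Things in the scene. Friction and masses are not known exactly. Their poses are not given: they have to be found in the camera images.
- tray: Fixed sorting tray: flat black deck 90 mm above the table in cream walls. Origin on the table under the deck; z up, y from the deck through the gate to the slot (robot's left +-0.45 rad), x across. Tray frame, mm: deck x -120 to 120, y -170 to 50, ending in a sheer lip. Walls and funnel rails 16 mm above the deck, 6 thick; they run in at y -8 from x +-120 to +-75, then slant straight to the gate at (+-26, 49).
- gate (a point): Middle of the gate, on the deck's lip: tray frame (0, 50, 90) mm. Clear opening 46 mm (x -23 to 23) between two posts 16 mm tall, 20 mm wide, that span tray y 46 to 56. A cap tips over the lip and falls once its centre is pushed a few mm past it, so the fingertips need not enter the gate.
- slot (a point): Middle of the catch slot's rubber floor, tray frame (0, 85, 6) mm. The slot is an open-topped pit 120 mm (tray x) by 70 mm (tray y, 50 to 120), its floor 84 mm below the deck, its outer walls 16 mm above the deck.
- cap1_center (a point): Centre of dust cap 1: a solid round steel disc, 36 mm diameter, 12 mm high, about 60 g, lying flat on the deck (centre 6 mm above it). Loose; z is its axis. The three alike caps start side by side with centres over 40 mm apart, 85 to 118 mm back from the gate's lip.
- cap2_center (a point): Centre of dust cap 2: a solid round steel disc, 36 mm diameter, 12 mm high, about 60 g, lying flat on the deck (centre 6 mm above it). Loose; z is its axis. The three alike caps start side by side with centres over 40 mm apart, 85 to 118 mm back from the gate's lip.
- cap3_center (a point): Centre of dust cap 3: a solid round steel disc, 36 mm diameter, 12 mm high, about 60 g, lying flat on the deck (centre 6 mm above it). Loose; z is its axis. The three alike caps start side by side with centres over 40 mm apart, 85 to 118 mm back from the gate's lip.
- nut: Loose hexagonal steel nut, 34 mm across flats, 12 mm high, about 70 g, on the deck behind the caps; origin at the centre of its underside. It must stay.
- tube: Loose eyepiece tube standing upright on the deck behind the caps: steel, 38 mm at its widest, 42 mm tall, about 120 g; origin at the centre of its underside. It must stay.
Things that resemble listed ones, but are neither listed nor needed, are in the scene too. What is shaped like the part that bears cap2_center but red is not meant. What is shaped like the part that bears cap3_center but orange is not meant.

How it is judged:
On the way, in this order (a step that is already met when the one before it is completed fails the run):
1. exactly one cap has dropped into the slot, the other two are still on the deck ((((z of cap1_center in the frame of tray below 0.08 m and y of cap1_center in the frame of tray between 0.05 and 0.12 m and x of cap1_center in the frame of tray between -0.06 and 0.06 m) and z of each of cap2_center, cap3_center in the frame of tray above 0.088 m) or ((z of cap2_center in the frame of tray below 0.08 m and y of cap2_center in the frame of tray between 0.05 and 0.12 m and x of cap2_center in the frame of tray between -0.06 and 0.06 m) and z of each of cap1_center, cap3_center in the frame of tray above 0.088 m) or ((z of cap3_center in the frame of tray below 0.08 m and y of cap3_center in the frame of tray between 0.05 and 0.12 m and x of cap3_center in the frame of tray between -0.06 and 0.06 m) and z of each of cap1_center, cap2_center in the frame of tray above 0.088 m))), for 0.2 s.
2. exactly two caps have dropped into the slot, the third is still on the deck (((z of cap1_center in the frame of tray above 0.088 m and (z of cap2_center in the frame of tray below 0.08 m and y of cap2_center in the frame of tray between 0.05 and 0.12 m and x of cap2_center in the frame of tray between -0.06 and 0.06 m) and (z of cap3_center in the frame of tray below 0.08 m and y of cap3_center in the frame of tray between 0.05 and 0.12 m and x of cap3_center in the frame of tray between -0.06 and 0.06 m)) or (z of cap2_center in the frame of tray above 0.088 m and (z of cap1_center in the frame of tray below 0.08 m and y of cap1_center in the frame of tray between 0.05 and 0.12 m and x of cap1_center in the frame of tray between -0.06 and 0.06 m) and (z of cap3_center in the frame of tray below 0.08 m and y of cap3_center in the frame of tray between 0.05 and 0.12 m and x of cap3_center in the frame of tray between -0.06 and 0.06 m)) or (z of cap3_center in the frame of tray above 0.088 m and (z of cap1_center in the frame of tray below 0.08 m and y of cap1_center in the frame of tray between 0.05 and 0.12 m and x of cap1_center in the frame of tray between -0.06 and 0.06 m) and (z of cap2_center in the frame of tray below 0.08 m and y of cap2_center in the frame of tray between 0.05 and 0.12 m and x of cap2_center in the frame of tray between -0.06 and 0.06 m)))), for 0.2 s.
3. all three caps are in the slot (z of each of cap1_center, cap2_center, cap3_center in the frame of tray below 0.08 m and y of cap1_center in the frame of tray between 0.05 and 0.12 m and x of cap1_center in the frame of tray between -0.06 and 0.06 m and y of cap2_center in the frame of tray between 0.05 and 0.12 m and x of cap2_center in the frame of tray between -0.06 and 0.06 m and y of cap3_center in the frame of tray between 0.05 and 0.12 m and x of cap3_center in the frame of tray between -0.06 and 0.06 m), for 0.2 s.
At the end, for the whole second after the job is handed in: All three caps lie at rest in the catch slot, their centres within its walls and at least 10 mm below the deck; the nut and the tube are within 15 mm of where they started and the tube is upright (all of step 3 and linear speed of each of cap1, cap2, cap3 below 0.02 m/s and distance of each of nut, tube from where it was at the start of the episode below 0.015 m and angle between tube's own z axis and vertical below 0.1 rad); the robot touches nothing.
It fails at once if a cap is lifted: its centre rises more than 13 mm above where it lies on the deck (z of any of cap1_center, cap2_center, cap3_center in the frame of tray above 0.109 m).
It fails at once if a cap is pinched or jammed: more than 25 N between the fingers and a cap (contact force between the fingers and cap1 above 25 N or contact force between the fingers and cap2 above 25 N or contact force between the fingers and cap3 above 25 N).
It fails at once if the nut or the tube is shifted by more than 15 mm, or the tube is tipped (distance of any of nut, tube from where it was at the start of the episode above 0.015 m or angle between tube's own z axis and vertical above 0.35 rad).
It also fails if it takes over 64 s, if anything falls off the work surface, if the arm or the gripper's body presses on something with over 40 N, if the wrist force passes 120 N, or if a joint passes its speed limit or range.

## Working session

There is one attempt and no reset: what is moved stays moved. The work goes in short steps, Python scripts to look and compute and a tool call to move; the robot and the scene stay as the last step left them, time stands still between calls to the robot, and variables do not carry over. Pictures are saved under pics/ and viewed, and the job is handed in when it is done.

Besides the shell and the picture viewer there is one more tool, called by a JSON object that holds its "name" and its "arguments", one argument or row to a line. play_rows: Moves the arm, as the interface text tells. Its arguments: {"type":"object","properties":{"motion":{"type":"array","items":{"type":"array","items":{"type":"array","items":{"type":"number"}}}},"hand":{"type":"number"},"force":{"type":"number"}},"required":["motion"]}

```bash
mkdir -p pics; ls
cat > h.py <<'E'
import numpy as np,cv2
from workcell import env
def snap(n,f):
    m=env.camera_model(n); im,d=env.camera(n); cv2.imwrite('pics/'+f+'.png',im); np.savez('/tmp/'+f,im=im,d=d,K=m['intrinsics'],D=m['D'],o=m['origin'],a=np.array(m['attitude'],dtype=float)); return m,im,d
E
python3 - <<'E'
from h import *
for n in ['scene','side','wrist']:
    m,im,d=snap(n,n+'0'); print(n,m)
s=env.state(); print(s)
E
```

```text
pics
scene {'intrinsics': array([[368.75268339,   0.        , 251.90115787],
       [  0.        , 368.75268339, 192.17608088],
       [  0.        ,   0.        ,   1.        ]]), 'D': array([-0.09691087,  0.        ,  0.        ,  0.        ,  0.        ]), 'origin': array([0.9136156 , 0.02269535, 0.66521532]), 'attitude': array([-2.58737727e+00,  1.71629758e-03,  1.64630496e+00])}
side {'intrinsics': array([[432.92240684,   0.        , 257.61753668],
       [  0.        , 432.92240684, 195.31824792],
       [  0.        ,   0.        ,   1.        ]]), 'D': array([-0.01365986,  0.        ,  0.        ,  0.        ,  0.        ]), 'origin': array([ 0.12783923, -0.43864492,  0.46777362]), 'attitude': array([-2.12128138,  0.013447  , -0.78571818])}
wrist {'intrinsics': array([[311.83225428,   0.        , 253.30820062],
       [  0.        , 311.83225428, 189.05356109],
       [  0.        ,   0.        ,   1.        ]]), 'D': array([0.01404187, 0.        , 0.        , 0.        , 0.        ]), 'origin': array([0.07904325, 0.59932908, 0.37283425]), 'attitude': array([2.86474401e+00, 2.05794515e-03, 1.32607545e+00])}
{'t': 0.15, 'joint_positions': array([ 1.23959910e+00,  1.31048819e-01,  1.48904886e+00,  2.41583894e-05,
        1.52299563e+00, -8.53778908e-02]), 'qd': array([-0.00019455, -0.00204596, -0.00251793,  0.00035364, -0.00176384,
        0.00054303]), 'joint_efforts': array([ 2.08782376e-04, -5.70064116e+01, -5.01159024e+01, -2.58284390e-04,
        9.47484048e-03,  1.94000830e-05]), 'tool_pos': array([0.14582626, 0.58156286, 0.23043805]), 'tool_rot': array([-3.14009952e+00, -1.52008306e-04,  2.89577204e+00]), 'ft_force': array([-0.30171003,  0.02615244,  0.06600538]), 'torque': array([ 0.03626813,  0.00717956, -0.02964894]), 'width': 0.08558584138393724}
```

View pics/scene0.png

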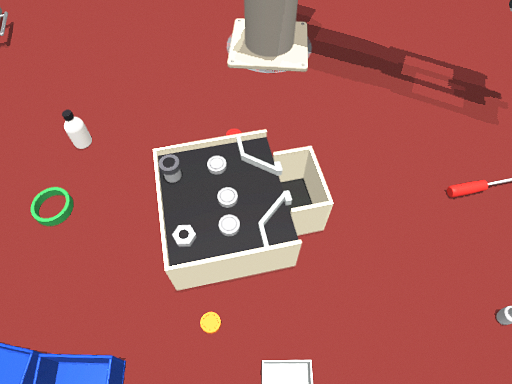

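View pics/side0.png

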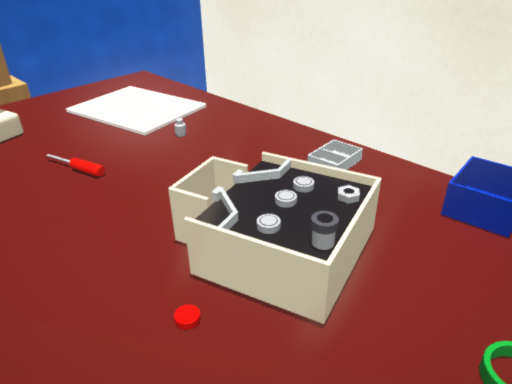

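View pics/wrist0.png

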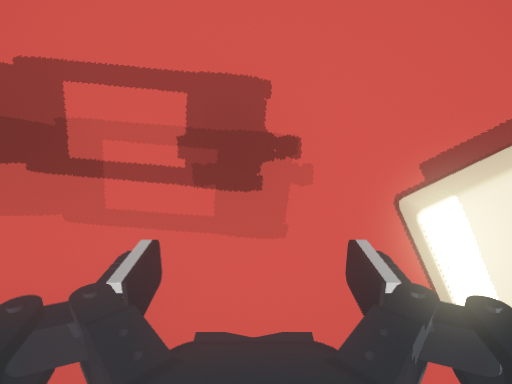

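```bash
cat >> h.py <<'E'
from scipy.spatial.transform import Rotation as Ro
def cloud(f):
    z=np.load('/tmp/'+f+'.npz'); h,w=z['d'].shape
    u,v=np.meshgrid(np.arange(w),np.arange(h)); p=np.stack([u,v],-1).reshape(-1,1,2).astype(np.float64)
    n=cv2.undistortPoints(p,z['K'],z['D']).reshape(-1,2); r=np.c_[n,np.ones(len(n))]@Ro.from_euler('xyz',z['a']).as_matrix().T
    return (r*z['d'].reshape(-1,1)+z['o']).reshape(h,w,3), r.reshape(h,w,3), z['o'], z['im'], z['d']
E
python3 - <<'E'
from h import *
for f in ['scene0','side0']:
    P,r,o,im,d=cloud(f)
    dk=(im.max(-1)<40)&(abs(P[...,2]-.09)<.008)&(d>0)
    print(f,'deck z',np.median(P[dk][:,2]),dk.sum(), P[dk].mean(0))
    # top-of-wall points
    t=(abs(P[...,2]-.106)<.003)&(d>0)&(P[...,0]>.2)&(P[...,0]<.8)
    print(t.sum())
    V=np.zeros((600,600,3),np.uint8)
    m=(P[...,2]>.08)&(P[...,2]<.15)
    q=P[m]; c=im[m]
    # 1mm px: col = y -> , row = x
    cx=((q[:,1]+.35)*1000).astype(int); rx=((q[:,0]-.2)*1000).astype(int)
    k=(cx>=0)&(cx<600)&(rx>=0)&(rx<600); V[rx[k],cx[k]]=c[k]
    V=cv2.dilate(V,np.ones((2,2)))
    cv2.imwrite('pics/top_'+f+'.png',V)
E
```

```text
scene0 deck z 0.09339207621326617 28 [ 0.41040306 -0.39631703  0.09326614]
2942
side0 deck z nan 0 [nan nan nan]
3472
  return _methods._mean(a, axis=axis, dtype=dtype,
  ret = ret.dtype.type(ret / rcount)
<stdin>:5: RuntimeWarning: Mean of empty slice.
  ret = um.true_divide(
```

Run:
```python
from h import *
for f in ['scene0','side0']:
    P,r,o,im,d=cloud(f)
    print((d==0).mean(), d[197,185])
    # rectify image onto plane z=.106 : 2px/mm, world region
    z=np.load('/tmp/'+f+'.npz')
    xs=np.linspace(.30,.70,600); ys=np.linspace(-.25,.15,600)  # placeholder
    Rm=Ro.from_euler('xyz',z['a']).as_matrix()
    # find extents of cream wall
    k=(d>0)&(abs(P[...,2]-.106)<.004)&(P[...,0]>.2)&(P[...,0]<.8)
    print(P[k].min(0),P[k].max(0))
    for uv in ([(217,164),(228,197),(229,225),(184,235),(171,168),(287,198),(276,170)] if f=='scene0' else [(269,222),(286,197),(303,183)]):
        rr=r[uv[1],uv[0]]; print(uv,o+rr*(.102-o[2])/rr[2],P[uv[1],uv[0]])
```

```text
0.003972371419270833 0.6700289
[ 0.3845268  -0.42727544  0.10200066] [0.72459161 0.1396165  0.10985606]
(217, 164) [ 0.50859545 -0.0750182   0.102     ] [ 0.50974445 -0.07474099  0.10359778]
(228, 197) [ 0.57935028 -0.04629438  0.102     ] [ 0.58026328 -0.04610595  0.10353833]
(229, 225) [ 0.63460853 -0.03852792  0.102     ] [ 0.63541694 -0.03835053  0.1036319 ]
(184, 235) [ 0.65914969 -0.11217312  0.102     ] [ 0.65924145 -0.11212448  0.10220308]
(171, 168) [ 0.52403846 -0.16053027  0.102     ] [ 0.54635442 -0.15003465  0.13426239]
(287, 198) [0.57360623 0.05866118 0.102     ] [0.57591402 0.05841707 0.10582279]
(276, 170) [0.51419999 0.03662781 0.102     ] [0.51758602 0.0365097  0.10677463]
0.003692626953125 0.70354015
[ 0.41793807 -0.20357467  0.10200557] [0.72304213 0.14003217 0.10996331]
(269, 222) [ 0.504546  -0.0788358  0.102    ] [ 0.5021327  -0.08114085  0.10434326]
(286, 197) [ 0.5737364  -0.05038923  0.102     ] [ 0.57222253 -0.0517074   0.10324184]
(303, 183) [ 0.62708031 -0.04116744  0.102     ] [ 0.62473053 -0.04303825  0.10372159]
```

View pics/top_scene0.png

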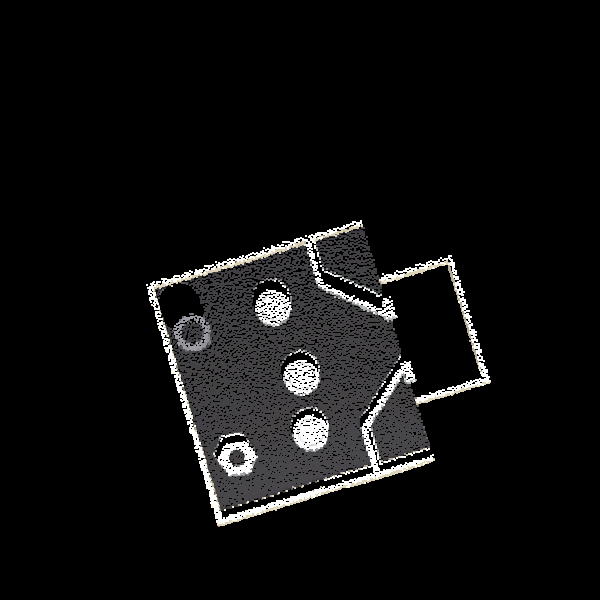

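```bash
cat > fit.py <<'E'
from h import *
from scipy.optimize import least_squares
segs=np.array([[-123,-173,-123,50],[123,-173,123,50],[-123,-173,123,-173],[-120,-8,-75,-8],[120,-8,75,-8],[-75,-8,-26,49],[75,-8,26,49],[-63,56,-63,123],[63,56,63,123],[-63,123,63,123],[-26,51,-36,51],[26,51,36,51]],float)/1000
def sd(p):
    a=segs[:,:2];b=segs[:,2:];ab=b-a
    t=np.clip(((p[:,None]-a)*ab).sum(-1)/(ab**2).sum(-1),0,1)
    return np.linalg.norm(p[:,None]-a-t[...,None]*ab,axis=-1).min(1)
def totray(p,T): 
    c,s=np.cos(T[2]),np.sin(T[2]); return (p-T[:2])@np.array([[c,-s],[s,c]])
def toworld(p,T):
    c,s=np.cos(T[2]),np.sin(T[2]); return np.asarray(p)@np.array([[c,s],[-s,c]])+T[:2]
def fit(f):
    P,r,o,im,d=cloud(f)
    k=(d>0)&(P[...,2]>.1045)&(P[...,2]<.1085)&(P[...,0]>.35)&(P[...,0]<.8)&(P[...,1]>-.25)&(P[...,1]<.2)
    q=P[k][:,:2]
    T0=np.array([.57,-.03,.285])
    w=least_squares(lambda T:sd(totray(q,T)),T0,loss='soft_l1',f_scale=.003)
    return w.x,P,r,o,im,d,q
def objs(f,T=None):
    T0,P,r,o,im,d,q=fit(f); T=T0 if T is None else T
    t=totray(P[...,:2].reshape(-1,2),T).reshape(d.shape+(2,))
    k=(d>0)&(P[...,2]>.0975)&(P[...,2]<.108)&(abs(t[...,0])<.115)&(t[...,1]>-.165)&(t[...,1]<.045)&(im.mean(-1)>90)
    k&=sd(t.reshape(-1,2)).reshape(k.shape)>.006
    n,l,st,ce=cv2.connectedComponentsWithStats(k.astype(np.uint8))
    out=[]
    for i in range(1,n):
        if st[i,4]>60:
            pp=t[l==i]; (c,rad)=cv2.minEnclosingCircle((pp*1000).astype(np.float32))[:2]
            z=P[...,2][l==i]; top=pp[z>np.percentile(z,50)-.002]
            (c,rad)=cv2.minEnclosingCircle((top*1000).astype(np.float32))[:2]
            out.append((np.round(ce[i]),st[i,4],np.round(c,1),round(rad,1),np.round((top.min(0)+top.max(0))*500,1)))
    return T,np.abs(sd(totray(q,T0))).mean(),out
E
python3 - <<'E'
from fit import *
for f in ['scene0','side0']:
    T,e,o=objs(f); print(f,T,e)
    for x in o: print(x)
E
```

```text
scene0 [5.54478132e-01 7.59743848e-05 2.91048695e-01] 0.003081179237418303
(array([216., 164.]), np.int32(247), array([-67.4, -60.6]), 18.1, array([-67. , -60.6]))
(array([227., 196.]), np.int32(287), array([  7.6, -53.7]), 17.9, array([  7.7, -53.8]))
(array([228., 225.]), np.int32(323), array([ 63.5, -60.6]), 18.0, array([ 63.3, -61.1]))
(array([184., 235.]), np.int32(274), array([  65.8, -137.3]), 19.1, array([  66.6, -137.3]))
side0 [5.51948192e-01 4.37631033e-04 2.92725408e-01] 0.003684920343535187
(array([303., 183.]), np.int32(223), array([ 63.2, -60.7]), 19.4, array([ 62.7, -60.1]))
(array([348., 193.]), np.int32(234), array([  67.8, -138.3]), 19.9, array([  67.6, -138.6]))
(array([285., 197.]), np.int32(261), array([  8. , -54.1]), 18.7, array([  7.6, -53.4]))
(array([268., 222.]), np.int32(331), array([-66.5, -60.8]), 19.8, array([-66.3, -59.5]))
(array([322., 241.]), np.int32(137), array([ -69.4, -146.5]), 15.3, array([ -72.8, -146.4]))
```

```bash
cat > mv.py <<'E'
from fit import *
TR=np.array([.5533,.0002,.292])
def tgt(x,y,z,a=0):  # tray mm, z world mm, a = deg rotation of push dir ccw
    p=toworld([[x/1000,y/1000]],TR)[0]
    return np.r_[p,z/1000], Ro.from_euler('xyz',[np.pi,0,np.pi/2+TR[2]+np.radians(a)])
def rows(*ts):
    s=env.state(); p0=s['tool_pos']; R0=Ro.from_euler('xyz',s['tool_rot'])
    for t in ts:
        p,R=tgt(*t); print(t,np.round(R0.inv().apply(p-p0)*1000,1),np.round((R0.inv()*R).as_rotvec(degrees=True),1))
def where():
    s=env.state(); p=s['tool_pos']; e=np.array(s['tool_rot'])
    print('t',s['t'],'tray',np.round(totray(p[None,:2],TR)[0]*1000,1),'z',round(p[2]*1000,1),'a',round(np.degrees(e[2]-np.pi/2-TR[2]),2),'rp',np.round(e[:2],3),'F',np.round(s['ft_force'],1),'w',round(s['width']*1000,1),'q',np.round(s['joint_positions'],2))
E
python3 -c "
from mv import *
where();rows((0,-110,230))"
```

```text
t 0.15 tray [-222.9  674.1] z 230.4 a 59.19 rp [-3.14 -0.  ] F [-0.3  0.   0.1] w 85.6 q [ 1.24  0.13  1.49  0.    1.52 -0.09]
(0, -110, 230) [-593.  -559.2    1.2] [-0.1  0.  59.2]
```

{"name": "play_rows", "arguments": {
  "motion": [
    [[-25, -23, 0, 0, 0, 2.5], [-50, -47, 0, 0, 0, 5], [-75, -70, 0, 0, 0, 7.5], [-100, -94, 0, 0, 0, 10], [-125, -118, 0, 0, 0, 12.5], [-150, -141, 0, 0, 0, 15], [-175, -165, 0, 0, 0, 17.5], [-200, -188, 0, 0, 0, 20], [-225, -212, 0, 0, 0, 22.5], [-250, -236, 0, 0, 0, 25], [-275, -259, 0, 0, 0, 27.5], [-300, -283, 0, 0, 0, 30]]
  ],
  "hand": 22
}}

```text
t: 1.15
tool_pos: [0.3685, 0.233, 0.2312]
tool_rot: [3.141, -0.0, 2.37]
ft_force: [0.8, 1.1, -0.1]
width: 0.0219
```

```bash
python3 -c "
from mv import *
where();rows((0,-110,230))"
```

```text
t 1.15 tray [-109.9  276.1] z 231.2 a 29.07 rp [ 3.141 -0.   ] F [ 0.8  1.1 -0.1] w 21.9 q [ 0.45 -0.33  1.92  0.    1.55 -0.35]
(0, -110, 230) [-390.9  -91.6    1.2] [ 0.  -0.  29.1]
```

{"name": "play_rows", "arguments": {
  "motion": [
    [[-35, -8, 0, 0, 0, 2.6], [-71, -16, 0, 0, 0, 5.3], [-107, -25, 0, 0, 0, 8], [-142, -33, 0, 0, 0, 10.6], [-178, -42, 0, 0, 0, 13.2], [-213, -50, 0, 0, 0, 15.9], [-249, -58, 0, 0, 0, 18.5], [-284, -66, 0, 0, 0, 21.1], [-320, -75, 0, 0, 0, 23.8], [-355, -83, 1, 0, 0, 26.4], [-391, -92, 1, 0, 0, 29.1], [-391, -92, 1, 0, 0, 29.1]]
  ]
}}

```text
t: 2.15
tool_pos: [0.5864, -0.1091, 0.2285]
tool_rot: [-3.14, 0.001, 1.857]
ft_force: [0.9, -0.0, -0.2]
width: 0.022
```

```bash
python3 -c "
from mv import *
where()
snap('wrist','wrist1')
for f in ['wrist1']:
    T,e,o=objs(f); print(T,e)
    for x in o: print(x)
"
```

```text
t 2.15 tray [   0.2 -114.2] z 228.5 a -0.32 rp [-3.14e+00  1.00e-03] F [ 0.9 -0.  -0.2] w 22.0 q [-0.27  0.12  1.5  -0.    1.52 -0.55]
[0.55325963 0.0007866  0.29451072] 0.001943313833050192
(array([262., 110.]), np.int32(1477), array([  7.7, -53.1]), 18.1, array([  7.9, -53.3]))
(array([173., 118.]), np.int32(1423), array([-66.9, -59.7]), 17.8, array([-67. , -59.8]))
(array([328., 118.]), np.int32(1446), array([ 63.3, -60.1]), 18.1, array([ 63.6, -60.1]))
(array([326., 206.]), np.int32(946), array([  66.6, -138.7]), 19.4, array([  66.7, -138.6]))
(array([189., 202.]), np.int32(113), array([ -60.6, -136.4]), 11.9, array([ -60.6, -135.7]))
```

View pics/wrist1.png

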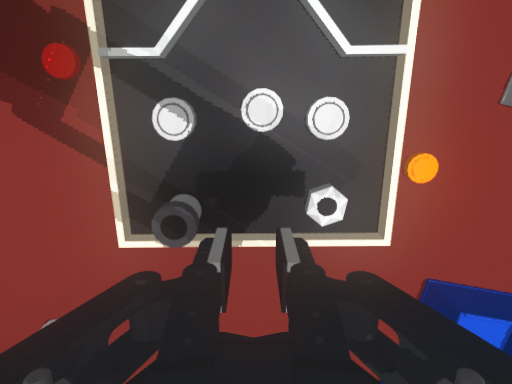

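```bash
sed -i 's/^TR=.*/TR=np.array([.5533,.0006,.2938])/' mv.py; python3 -c "
from mv import *
where();rows((7.7,-95,230),(7.7,-95,95))"
```

```text
t 2.2 tray [  -0.4 -111.8] z 228.6 a -0.26 rp [-3.139e+00 -1.000e-03] F [-0.8  1.5  0.7] w 22.1 q [-0.27  0.12  1.5  -0.    1.52 -0.56]
(7.7, -95, 230) [16.9  8.  -1.4] [-0.1 -0.  -0.3]
(7.7, -95, 95) [ 16.8   8.3 133.6] [-0.1 -0.  -0.3]
```

{"name": "play_rows", "arguments": {
  "motion": [
    [[8, 4, 10, 0, 0, 0], [16, 8, 25, 0, 0, 0], [16, 8, 45, 0, 0, 0], [16, 8, 65, 0, 0, 0], [16, 8, 85, 0, 0, 0], [16, 8, 102, 0, 0, 0], [16, 8, 115, 0, 0, 0], [16, 8, 122, 0, 0, 0], [16, 8, 126, 0, 0, 0], [16, 8, 128, 0, 0, 0], [16, 8, 128, 0, 0, 0]]
  ]
}}

```text
t: 3.12
tool_pos: [0.5883, -0.0857, 0.1027]
tool_rot: [3.141, 0.0, 1.865]
ft_force: [-0.1, -0.2, 0.7]
width: 0.0221
```

```bash
python3 -c "
from mv import *
where();rows((7.7,-82,95),(2,-20,95),(0,33,95))
snap('wrist','wrist2')"
```

```text
t 3.1167 tray [  8.5 -92.8] z 102.7 a 0.01 rp [3.141 0.   ] F [-0.1 -0.2  0.7] w 22.1 q [-0.23  0.21  1.64  0.    1.29 -0.52]
(7.7, -82, 95) [10.8 -0.8  7.7] [0. 0. 0.]
(2, -20, 95) [72.8 -6.5  7.7] [0. 0. 0.]
(0, 33, 95) [125.8  -8.5   7.7] [0. 0. 0.]
```

View pics/wrist2.png

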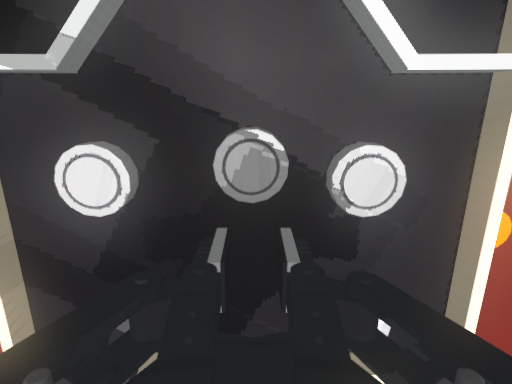

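{"name": "play_rows", "arguments": {
  "motion": [
    [[0, -0.5, 4, 0, 0, 0], [1, -0.5, 7, 0, 0, 0], [5, -0.8, 7.5, 0, 0, 0], [9, -1, 7.5, 0, 0, 0], [12, -1, 7.5, 0, 0, 0], [14, -1, 7.5, 0, 0, 0], [16, -1.2, 7.5, 0, 0, 0], [19, -1.5, 7.5, 0, 0, 0], [23, -2, 7.5, 0, 0, 0], [28, -2.5, 7.5, 0, 0, 0], [33, -3, 7.5, 0, 0, 0], [38, -3.5, 7.5, 0, 0, 0]]
  ]
}}

```text
t: 4.17
tool_pos: [0.5735, -0.0501, 0.0949]
tool_rot: [3.141, 0.0, 1.864]
ft_force: [-1.2, -0.8, 1.2]
width: 0.0216
```

```bash
python3 -c "
from mv import *
where();rows((4,-25,95),(0,33,95))
snap('wrist','wrist3')"
```

```text
t 4.1667 tray [  4.7 -54.4] z 94.9 a -0.01 rp [3.141 0.   ] F [-1.2 -0.8  1.2] w 21.6 q [-0.18  0.17  1.7  -0.    1.27 -0.47]
(4, -25, 95) [29.4 -0.7 -0.1] [ 0.  0. -0.]
(0, 33, 95) [87.4 -4.7 -0.1] [ 0.  0. -0.]
```

View pics/wrist3.png

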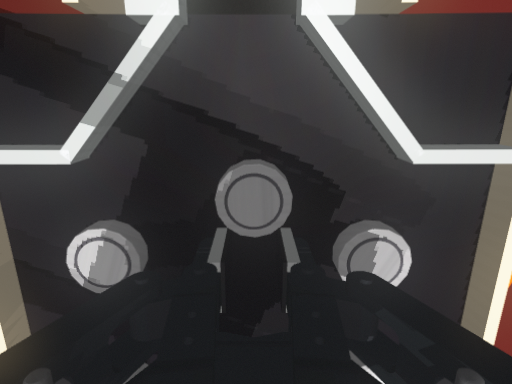

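{"name": "play_rows", "arguments": {
  "motion": [
    [[3, -0.3, 0, 0, 0, 0], [7, -0.6, 0, 0, 0, 0], [12, -1, 0, 0, 0, 0], [17, -1.3, 0, 0, 0, 0], [22, -1.7, 0, 0, 0, 0], [27, -2, 0, 0, 0, 0], [32, -2.5, 0, 0, 0, 0], [37, -3, 0, 0, 0, 0], [42, -3.4, 0, 0, 0, 0], [47, -3.8, 0, 0, 0, 0], [52, -4.2, 0, 0, 0, 0], [56, -4.5, 0, 0, 0, 0]]
  ]
}}

```text
t: 5.22
tool_pos: [0.5529, 0.0022, 0.0948]
tool_rot: [-3.142, -0.0, 1.864]
ft_force: [0.1, -0.6, -0.7]
width: 0.022
```

```bash
python3 -c "
from mv import *
where();rows((0,33,95))
snap('wrist','wrist4')"
```

```text
t 5.2167 tray [0.1 1.7] z 94.8 a -0.01 rp [-3.142 -0.   ] F [ 0.1 -0.6 -0.7] w 22.0 q [-0.09  0.11  1.76  0.    1.27 -0.38]
(0, 33, 95) [31.3 -0.1 -0.2] [-0. -0. -0.]
```

View pics/wrist4.png

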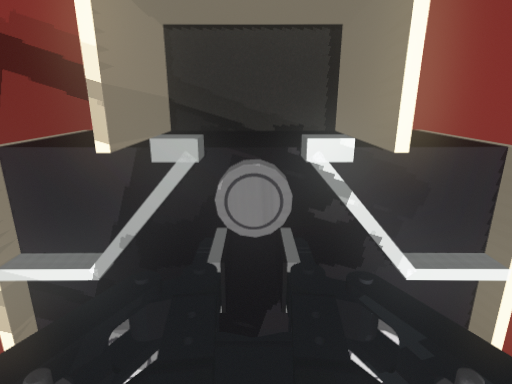

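{"name": "play_rows", "arguments": {
  "motion": [
    [[3, 0, 0, 0, 0, 0], [7, 0, 0, 0, 0, 0], [11, 0, 0, 0, 0, 0], [15, 0, 0, 0, 0, 0], [19, 0, 0, 0, 0, 0], [22, 0, 0, 0, 0, 0], [25, 0, 0, 0, 0, 0], [27, 0, 0, 0, 0, 0], [29, 0, 0, 0, 0, 0], [31, 0, 0, 0, 0, 0], [31, 0, 0, 0, 0, 0]]
  ]
}}

```text
t: 6.18
tool_pos: [0.544, 0.0317, 0.0947]
tool_rot: [-3.141, -0.0, 1.865]
ft_force: [-0.4, 0.9, -0.1]
width: 0.0221
```

```bash
python3 -c "
from mv import *
where()
snap('wrist','wrist5')"
```

```text
t 6.1833 tray [ 0.1 32.5] z 94.7 a -0.0 rp [-3.141 -0.   ] F [-0.4  0.9 -0.1] w 22.1 q [-0.04  0.09  1.79  0.    1.26 -0.33]
```

View pics/wrist5.png

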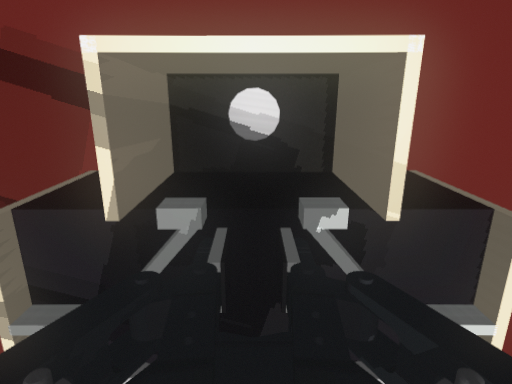

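```bash
python3 -c "
from mv import *
where();rows((0.1,15,110),(0,0,160),(80,-88.6,160,30),(80,-88.6,110,30),(80,-88.6,95,30))"
```

```text
t 6.2333 tray [ 0.1 32.3] z 94.7 a -0.0 rp [-3.141 -0.   ] F [ 0.1  0.7 -0.1] w 22.0 q [-0.04  0.09  1.79  0.    1.26 -0.33]
(0.1, 15, 110) [-17.3  -0.  -15.3] [-0. -0. -0.]
(0, 0, 160) [-32.3  -0.1 -65.3] [-0. -0. -0.]
(80, -88.6, 160, 30) [-120.9   79.9  -65.3] [ -0.  -0. -30.]
(80, -88.6, 110, 30) [-120.9   79.9  -15.3] [ -0.  -0. -30.]
(80, -88.6, 95, 30) [-120.9   79.9   -0.3] [ -0.  -0. -30.]
```

{"name": "play_rows", "arguments": {
  "motion": [
    [[-4, 0, -4, 0, 0, 0], [-12, 0, -14, 0, 0, 0], [-20, 0, -30, 0, 0, 0], [-28, 0, -45, 0, 0, 0], [-38, 8, -58, 0, 0, -4], [-55, 22, -65, 0, 0, -9], [-74, 38, -65, 0, 0, -15], [-93, 54, -65, 0, 0, -21], [-109, 69, -65, 0, 0, -27], [-118, 77, -65, 0, 0, -30], [-121, 80, -65, 0, 0, -30], [-121, 80, -65, 0, 0, -30]]
  ]
}}

```text
t: 7.23
tool_pos: [0.6564, -0.0626, 0.1603]
tool_rot: [3.141, 0.001, 2.385]
ft_force: [-0.1, -0.1, 0.1]
width: 0.022
```

```bash
python3 -c "
from mv import *
where();rows((80,-88.6,110,30),(80,-88.6,95,30))
snap('wrist','wrist6')
T,e,o=objs('wrist6'); print(T,e)
for x in o: print(x)
"
```

```text
t 7.2333 tray [ 80.4 -90.4] z 160.3 a 29.8 rp [3.141e+00 1.000e-03] F [-0.1 -0.1  0.1] w 22.0 q [-0.17  0.33  1.39 -0.    1.42 -0.99]
(80, -88.6, 110, 30) [ 1.8  0.5 50.3] [ 0.   0.  -0.2]
(80, -88.6, 95, 30) [ 1.8  0.5 65.3] [ 0.   0.  -0.2]
[0.55303185 0.00154034 0.29145644] 0.002834345321563879
(array([62., 46.]), np.int32(3322), array([-67. , -60.7]), 18.5, array([-67.1, -61.2]))
(array([253., 155.]), np.int32(2144), array([ 64. , -60.9]), 17.7, array([ 63.9, -60.8]))
(array([ 33., 164.]), np.int32(544), array([ -61.9, -142.3]), 15.2, array([ -61. , -141.1]))
(array([192., 243.]), np.int32(637), array([  64.3, -138.1]), 17.9, array([  59.2, -138.1]))
```

View pics/wrist6.png

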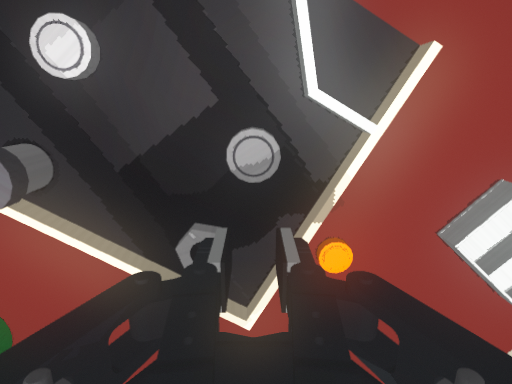

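```bash
python3 -c "
from mv import *
P,r,o,im,d=cloud('wrist6')
s=env.state();p0=s['tool_pos'];R=Ro.from_euler('xyz',s['tool_rot'])
q=R.inv().apply(P.reshape(-1,3)-p0)*1000
for lo,hi in [(-3,3),(-8,-3),(-13,-8),(-18,-13),(-25,-18),(-35,-25)]:
    k=(d.ravel()>0)&(q[:,2]>=lo)&(q[:,2]<hi)&(abs(q[:,1])<50)&(abs(q[:,0])<40)
    if k.sum(): print(lo,k.sum(),np.percentile(q[k],[1,99],axis=0).round(1))
"
```

```text
-3 28 [[ -0.1 -14.3  -2.8]
 [  8.9  12.   -0.9]]
-8 180 [[-11.3 -21.1  -7.9]
 [ 10.3  23.1  -3.2]]
-13 316 [[ -9.  -22.8 -12.9]
 [ 10.3  24.7  -8.1]]
-18 362 [[-10.9 -23.5 -17.9]
 [ 10.5  25.1 -13. ]]
-25 569 [[-11.2 -23.4 -24.9]
 [ 10.6  25.  -18.1]]
-35 787 [[-10.8 -23.  -34.8]
 [ 10.5  24.9 -25.1]]
```

{"name": "play_rows", "arguments": {
  "motion": [
    [[1, 0.5, 4, 0, 0, 0], [2.5, 0.5, 14, 0, 0, 0], [2.5, 0.5, 28, 0, 0, 0], [2.5, 0.5, 42, 0, 0, 0], [2.5, 0.5, 53, 0, 0, 0], [2.5, 0.5, 60, 0, 0, 0], [2.5, 0.5, 64, 0, 0, 0], [2.5, 0.5, 65, 0, 0, 0], [2.5, 0.5, 65, 0, 0, 0]]
  ]
}}

```text
t: 8.03
tool_pos: [0.6542, -0.0592, 0.0945]
tool_rot: [-3.141, -0.0, 2.388]
ft_force: [0.4, -0.5, 0.2]
width: 0.0223
```

```bash
python3 -c "
from mv import *
where();rows((76.1,-82.5,95,30),(12.6,-11.9,95,30),(0,0,95,0),(0,33,95))
snap('wrist','wrist7')
"
```

```text
t 8.0333 tray [ 79.3 -86.5] z 94.5 a 29.98 rp [-3.141 -0.   ] F [ 0.4 -0.5  0.2] w 22.3 q [-0.17  0.38  1.45  0.    1.31 -0.99]
(76.1, -82.5, 95, 30) [ 5.1 -0.7 -0.5] [-0. -0. -0.]
(12.6, -11.9, 95, 30) [ 97.9 -20.5  -0.4] [-0. -0. -0.]
(0, 0, 95, 0) [114.5 -25.4  -0.4] [-0. -0. 30.]
(0, 33, 95) [143.1  -8.9  -0.4] [-0. -0. 30.]
```

View pics/wrist7.png

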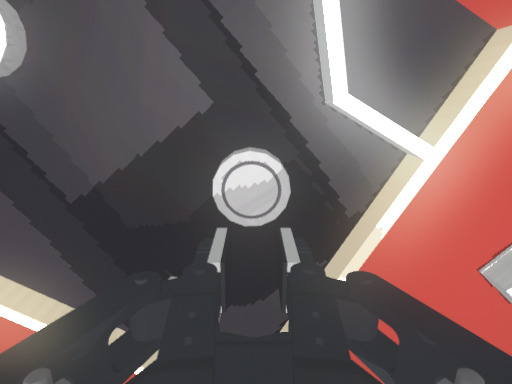

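{"name": "play_rows", "arguments": {
  "motion": [
    [[2, -0.3, 0, 0, 0, 0], [4, -0.7, 0, 0, 0, 0], [6, -0.9, 0, 0, 0, 0], [8, -1.2, 0, 0, 0, 0], [11, -1.8, 0, 0, 0, 0], [15, -2.7, 0, 0, 0, 0], [20, -3.8, 0, 0, 0, 0], [25, -4.9, 0, 0, 0, 0], [30, -6, 0, 0, 0, 0], [35, -7, 0, 0, 0, 0], [40, -8, 0, 0, 0, 0], [44, -9, 0, 0, 0, 0]]
  ]
}}

```text
t: 9.08
tool_pos: [0.6155, -0.0353, 0.0948]
tool_rot: [3.142, -0.0, 2.388]
ft_force: [0.9, 0.1, 1.5]
width: 0.0223
```

```bash
python3 -c "
from mv import *
where();rows((12.6,-11.9,95,30),(0,0,95,0),(0,33,95))
snap('wrist','wrist8')
"
```

```text
t 9.0833 tray [ 49.1 -52.4] z 94.8 a 29.99 rp [ 3.142 -0.   ] F [0.9 0.1 1.5] w 22.3 q [-0.14  0.27  1.58  0.    1.29 -0.96]
(12.6, -11.9, 95, 30) [ 53.4 -11.4  -0.2] [ 0. -0. -0.]
(0, 0, 95, 0) [ 70.  -16.4  -0.2] [ 0. -0. 30.]
(0, 33, 95) [98.5  0.1 -0.2] [ 0. -0. 30.]
```

View pics/wrist8.png

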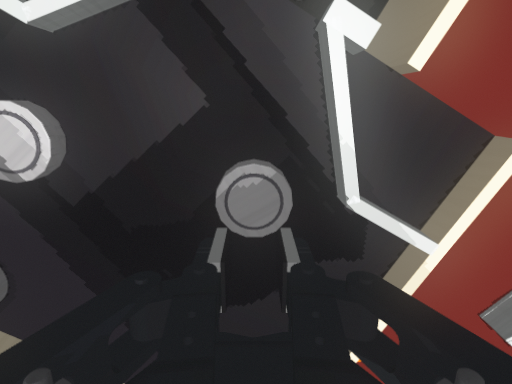

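{"name": "play_rows", "arguments": {
  "motion": [
    [[3, -0.6, 0, 0, 0, 0], [7, -1.5, 0, 0, 0, 0], [12, -2.5, 0, 0, 0, 0], [17, -3.6, 0, 0, 0, 0], [22, -4.7, 0, 0, 0, 0], [27, -5.8, 0, 0, 0, 0], [32, -6.8, 0, 0, 0, 0], [37, -7.9, 0, 0, 0, 0], [42, -9, 0, 0, 0, 0], [47, -10, 0, 0, 0, 0], [51, -10.9, 0, 0, 0, 0], [53, -11.4, 0, 0, 0, 0]]
  ]
}}

```text
t: 10.13
tool_pos: [0.569, -0.0074, 0.0948]
tool_rot: [-3.141, -0.0, 2.388]
ft_force: [-0.3, -0.8, 0.2]
width: 0.0217
```

```bash
python3 -c "
from mv import *
where()
c=lambda x,y,a:(x+25*np.sin(np.radians(a)),y-25*np.cos(np.radians(a)),95,a)
rows(*[c(0,10+i*1.5,30-3*i) for i in range(11)],(0,33,95))
snap('wrist','wrist9')
"
```

```text
t 10.1333 tray [ 12.7 -12.2] z 94.8 a 30.0 rp [-3.141 -0.   ] F [-0.3 -0.8  0.2] w 21.7 q [-0.1   0.15  1.72  0.    1.27 -0.92]
(np.float64(12.499999999999998), np.float64(-11.65063509461097), 95, 30) [ 0.6  0.1 -0.2] [-0. -0. -0.]
(np.float64(11.349762493488669), np.float64(-10.775163104709197), 95, 27) [ 1.9 -0.5 -0.2] [-0. -0.  3.]
(np.float64(10.168416076895005), np.float64(-9.83863644106502), 95, 24) [ 3.3 -1.1 -0.2] [-0. -0.  6.]
(np.float64(8.959198738632507), np.float64(-8.839510662430044), 95, 21) [ 4.8 -1.6 -0.2] [-0. -0.  9.]
(np.float64(7.7254248593736845), np.float64(-7.7764129073788375), 95, 18) [ 6.3 -2.1 -0.2] [-0. -0. 12.]
(np.float64(6.4704761275630185), np.float64(-6.648145657226706), 95, 15) [ 7.9 -2.7 -0.2] [-0. -0. 15.]
(np.float64(5.197792270443983), np.float64(-5.453690018345142), 95, 12) [ 9.6 -3.2 -0.2] [-0. -0. 18.]
(np.float64(3.910861626005772), np.float64(-4.192208514878445), 95, 9) [11.3 -3.7 -0.2] [-0. -0. 21.]
(np.float64(2.6132115816913366), np.float64(-2.8630473842068334), 95, 6) [13.1 -4.1 -0.2] [-0. -0. 24.]
(np.float64(1.3083989060735959), np.float64(-1.465738368864347), 95, 3) [15.  -4.5 -0.2] [-0. -0. 27.]
(np.float64(0.0), np.float64(0.0), 95, 0) [16.9 -4.9 -0.2] [-0. -0. 30.]
(0, 33, 95) [45.5 11.6 -0.2] [-0. -0. 30.]
```

View pics/wrist9.png

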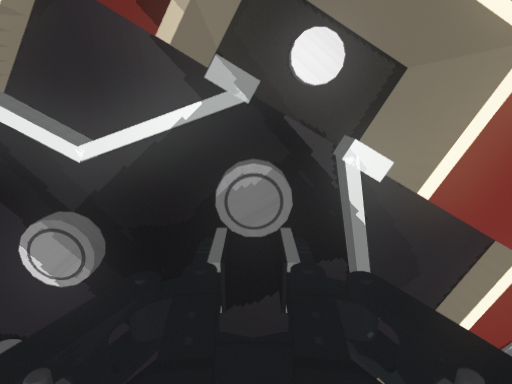

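{"name": "play_rows", "arguments": {
  "motion": [
    [[2, -0.5, 0, 0, 0, 3], [3.3, -1, 0, 0, 0, 6], [4.8, -1.6, 0, 0, 0, 9], [6.3, -2.1, 0, 0, 0, 12], [7.9, -2.7, 0, 0, 0, 15], [9.6, -3.2, 0, 0, 0, 18], [11.3, -3.7, 0, 0, 0, 21], [13.1, -4.1, 0, 0, 0, 24], [15, -4.5, 0, 0, 0, 27], [17, -4.9, 0, 0, 0, 30], [18.7, -3.9, 0, 0, 0, 30]]
  ]
}}

```text
t: 11.1
tool_pos: [0.5532, 0.002, 0.0948]
tool_rot: [-3.142, 0.0, 1.862]
ft_force: [1.0, -0.8, 0.1]
width: 0.022
```

```bash
python3 -c "
from mv import *
where();rows((0,33,95))
snap('wrist','wrist10')
"
```

```text
t 11.1 tray [0.3 1.4] z 94.8 a -0.17 rp [-3.142  0.   ] F [ 1.  -0.8  0.1] w 22.0 q [-0.09  0.11  1.76 -0.    1.27 -0.38]
(0, 33, 95) [31.6 -0.4 -0.2] [-0.   0.  -0.2]
```

View pics/wrist10.png

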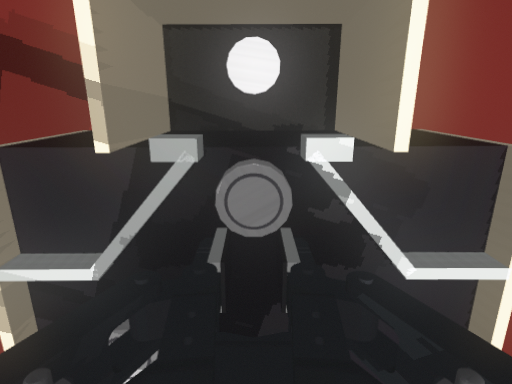

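{"name": "play_rows", "arguments": {
  "motion": [
    [[3, 0, 0, 0, 0, 0], [7, 0, 0, 0, 0, 0], [11, 0, 0, 0, 0, 0], [15, 0, 0, 0, 0, 0], [19, 0, 0, 0, 0, 0], [22, 0, 0, 0, 0, 0], [25, 0, 0, 0, 0, 0], [27, 0, 0, 0, 0, 0], [29, 0, 0, 0, 0, 0], [31, 0, 0, 0, 0, 0], [31, 0, 0, 0, 0, 0]]
  ]
}}

```text
t: 12.07
tool_pos: [0.5441, 0.0322, 0.0947]
tool_rot: [-3.141, -0.0, 1.865]
ft_force: [-0.0, -0.1, 0.5]
width: 0.022
```

```bash
python3 -c "
from mv import *
where()
snap('wrist','wrist11')
rows((0,0,160),(-83.5,-88.6,160,-30))"
```

```text
t 12.0667 tray [ 0.4 32.9] z 94.7 a -0.0 rp [-3.141 -0.   ] F [-0.  -0.1  0.5] w 22.0 q [-0.04  0.09  1.79  0.    1.26 -0.33]
(0, 0, 160) [-32.7  -0.4 -65.3] [-0. -0. -0.]
(-83.5, -88.6, 160, -30) [-121.3  -83.9  -65.3] [-0. -0. 30.]
```

View pics/wrist11.png

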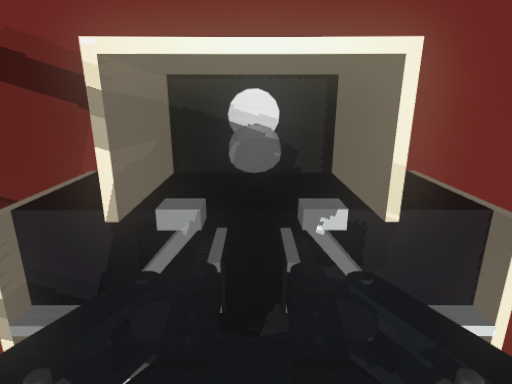

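{"name": "play_rows", "arguments": {
  "motion": [
    [[-4, 0, -4, 0, 0, 0], [-12, 0, -14, 0, 0, 0], [-20, 0, -30, 0, 0, 0], [-28, 0, -45, 0, 0, 0], [-38, -8, -58, 0, 0, 4], [-55, -22, -65, 0, 0, 9], [-74, -39, -65, 0, 0, 15], [-93, -56, -65, 0, 0, 21], [-109, -72, -65, 0, 0, 27], [-118, -81, -65, 0, 0, 30], [-121, -84, -65, 0, 0, 30], [-121, -84, -65, 0, 0, 30]]
  ]
}}

```text
t: 13.12
tool_pos: [0.499, -0.1097, 0.1608]
tool_rot: [3.14, 0.0, 1.341]
ft_force: [-0.3, -0.0, 0.3]
width: 0.0224
```

```bash
python3 -c "
from mv import *
where();rows((-83.5,-87,160,-30),(-83.5,-87,95,-30))
snap('wrist','wrist12')
T,e,o=objs('wrist12'); print(T,e)
for x in o: print(x)
"
```

```text
t 13.1167 tray [-84.  -89.9] z 160.8 a -30.03 rp [3.14 0.  ] F [-0.3 -0.   0.3] w 22.4 q [-0.32 -0.07  1.82 -0.    1.39 -0.09]
(-83.5, -87, 160, -30) [ 2.7 -1.   0.8] [ 0.1  0.  -0. ]
(-83.5, -87, 95, -30) [ 2.7 -1.1 65.8] [ 0.1  0.  -0. ]
[0.55355198 0.00137983 0.29624316] 0.001972271645170956
(array([487., 158.]), np.int32(2391), array([  65.6, -139.1]), 19.6, array([  64.3, -139.1]))
(array([252., 157.]), np.int32(2283), array([-67.9, -60.6]), 17.9, array([-68. , -60.6]))
(array([317., 240.]), np.int32(151), array([ -57.9, -137.2]), 10.2, array([ -57.9, -137.1]))
```

View pics/wrist12.png

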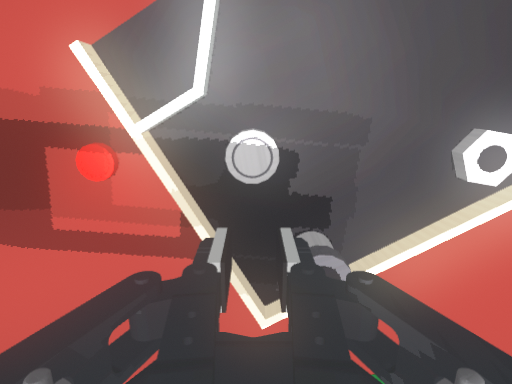

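{"name": "play_rows", "arguments": {
  "motion": [
    [[1, -0.5, 4, 0, 0, 0], [2.7, -1, 14, 0, 0, 0], [2.7, -1, 28, 0, 0, 0], [2.7, -1, 42, 0, 0, 0], [2.7, -1, 53, 0, 0, 0], [2.7, -1, 60, 0, 0, 0], [2.7, -1, 64, 0, 0, 0], [2.7, -1, 65.5, 0, 0, 0], [2.7, -1, 65.5, 0, 0, 0]]
  ]
}}

```text
t: 13.92
tool_pos: [0.4986, -0.1053, 0.0941]
tool_rot: [-3.141, 0.0, 1.341]
ft_force: [-0.2, 0.5, -0.1]
width: 0.022
```

```bash
python3 -c "
from mv import *
where();rows((-12.6,-11.9,95,-30),(0,0,95,0))
snap('wrist','wrist13')
"
```

```text
t 13.9167 tray [-83.  -85.5] z 94.1 a -30.0 rp [-3.141  0.   ] F [-0.2  0.5 -0.1] w 22.0 q [-0.31 -0.    1.88 -0.    1.26 -0.08]
(-12.6, -11.9, 95, -30) [98.9 24.2 -0.9] [-0.  0.  0.]
(0, 0, 95, 0) [115.5  29.2  -0.9] [ -0.  -0. -30.]
```

View pics/wrist13.png

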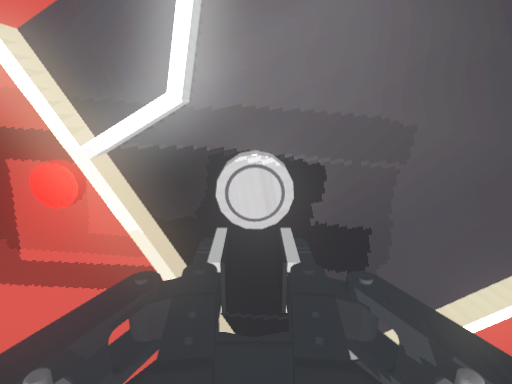

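{"name": "play_rows", "arguments": {
  "motion": [
    [[2, 0.3, -0.5, 0, 0, 0], [4, 0.6, -0.5, 0, 0, 0], [6, 1, -0.5, 0, 0, 0], [8, 1.5, -0.5, 0, 0, 0], [11, 2.2, -0.5, 0, 0, 0], [15, 3.2, -0.5, 0, 0, 0], [20, 4.5, -0.5, 0, 0, 0], [25, 5.8, -0.5, 0, 0, 0], [30, 7, -0.5, 0, 0, 0], [35, 8.3, -0.5, 0, 0, 0], [40, 9.5, -0.5, 0, 0, 0], [45, 10.8, -0.5, 0, 0, 0]]
  ]
}}

```text
t: 14.97
tool_pos: [0.5195, -0.0635, 0.0948]
tool_rot: [-3.141, -0.0, 1.341]
ft_force: [0.8, 0.3, 0.9]
width: 0.0221
```

```bash
python3 -c "
from mv import *
where();rows((-12.6,-11.9,95,-30),(0,0,95,0))
snap('wrist','wrist14')
"
```

```text
t 14.9667 tray [-50.9 -51.6] z 94.8 a -30.0 rp [-3.141 -0.   ] F [0.8 0.3 0.9] w 22.1 q [-0.22  0.03  1.85  0.    1.26  0.01]
(-12.6, -11.9, 95, -30) [53.5 13.3 -0.2] [-0. -0. -0.]
(0, 0, 95, 0) [70.1 18.3 -0.2] [ -0.  -0. -30.]
```

View pics/wrist14.png

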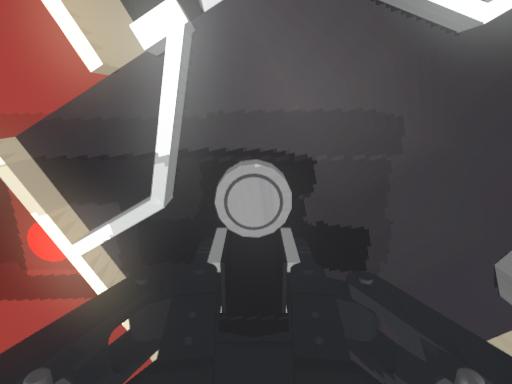

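Cap is nested at (253,198); I continue on the same slant.

{"name": "play_rows", "arguments": {
  "motion": [
    [[3, 0.8, 0, 0, 0, 0], [7, 1.8, 0, 0, 0, 0], [12, 3, 0, 0, 0, 0], [17, 4.3, 0, 0, 0, 0], [22, 5.5, 0, 0, 0, 0], [27, 6.8, 0, 0, 0, 0], [32, 8, 0, 0, 0, 0], [37, 9.2, 0, 0, 0, 0], [42, 10.5, 0, 0, 0, 0], [47, 11.7, 0, 0, 0, 0], [51, 12.7, 0, 0, 0, 0], [53, 13.2, 0, 0, 0, 0]]
  ]
}}

```text
t: 16.02
tool_pos: [0.5445, -0.0148, 0.0948]
tool_rot: [-3.142, -0.0, 1.341]
ft_force: [0.5, -0.4, 0.9]
width: 0.022
```

```bash
python3 -c "
from mv import *
where()
c=lambda x,y,a:(x+25*np.sin(np.radians(a)),y-25*np.cos(np.radians(a)),95,a)
rows(*[c(0,10+i*1.5,-30+3*i) for i in range(11)],(0,2,95))
snap('wrist','wrist15')
"
```

```text
t 16.0167 tray [-12.9 -12.2] z 94.8 a -29.99 rp [-3.142 -0.   ] F [ 0.5 -0.4  0.9] w 22.0 q [-0.12  0.09  1.79  0.    1.26  0.11]
(np.float64(-12.499999999999998), np.float64(-11.65063509461097), 95, -30) [ 0.7  0.1 -0.2] [-0. -0.  0.]
(np.float64(-11.349762493488669), np.float64(-10.775163104709197), 95, -27) [ 2.   0.6 -0.2] [-0. -0. -3.]
(np.float64(-10.168416076895005), np.float64(-9.83863644106502), 95, -24) [ 3.4  1.2 -0.2] [-0. -0. -6.]
(np.float64(-8.959198738632507), np.float64(-8.839510662430044), 95, -21) [ 4.9  1.7 -0.2] [-0. -0. -9.]
(np.float64(-7.7254248593736845), np.float64(-7.7764129073788375), 95, -18) [ 6.4  2.3 -0.2] [ -0.  -0. -12.]
(np.float64(-6.4704761275630185), np.float64(-6.648145657226706), 95, -15) [ 8.   2.8 -0.2] [ -0.  -0. -15.]
(np.float64(-5.197792270443983), np.float64(-5.453690018345142), 95, -12) [ 9.7  3.3 -0.2] [ -0.  -0. -18.]
(np.float64(-3.910861626005772), np.float64(-4.192208514878445), 95, -9) [11.4  3.8 -0.2] [ -0.  -0. -21.]
(np.float64(-2.6132115816913366), np.float64(-2.8630473842068334), 95, -6) [13.2  4.2 -0.2] [ -0.  -0. -24.]
(np.float64(-1.3083989060735959), np.float64(-1.465738368864347), 95, -3) [15.1  4.7 -0.2] [ -0.  -0. -27.]
(np.float64(0.0), np.float64(0.0), 95, 0) [17.   5.1 -0.2] [ -0.  -0. -30.]
(0, 2, 95) [18.7  4.1 -0.2] [ -0.  -0. -30.]
```

View pics/wrist15.png

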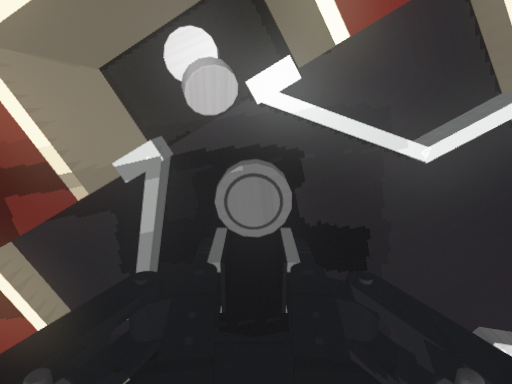

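{"name": "play_rows", "arguments": {
  "motion": [
    [[2, 0.6, 0, 0, 0, -3], [3.4, 1.2, 0, 0, 0, -6], [4.9, 1.7, 0, 0, 0, -9], [6.4, 2.3, 0, 0, 0, -12], [8, 2.8, 0, 0, 0, -15], [9.7, 3.3, 0, 0, 0, -18], [11.4, 3.8, 0, 0, 0, -21], [13.2, 4.2, 0, 0, 0, -24], [15.1, 4.7, 0, 0, 0, -27], [17, 5.1, 0, 0, 0, -30], [18.7, 4.1, 0, 0, 0, -30]]
  ]
}}

```text
t: 16.98
tool_pos: [0.5527, 0.0017, 0.0949]
tool_rot: [3.141, 0.0, 1.867]
ft_force: [-0.4, 0.1, 0.0]
width: 0.022
```

```bash
python3 -c "
from mv import *
where();rows((0,33,95))
snap('wrist','wrist16')
"
```

```text
t 16.9833 tray [-0.2  1.2] z 94.9 a 0.11 rp [3.141 0.   ] F [-0.4  0.1  0. ] w 22.0 q [-0.09  0.11  1.76 -0.    1.26 -0.39]
(0, 33, 95) [31.8  0.3 -0.1] [0.  0.  0.1]
```

View pics/wrist16.png

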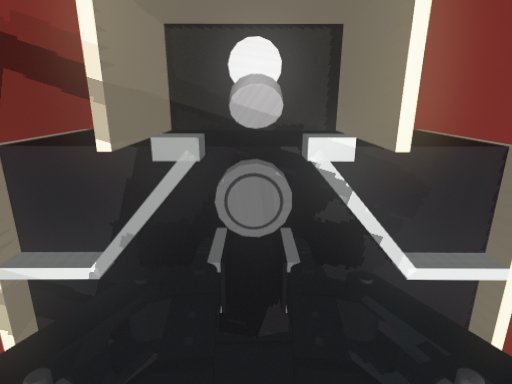

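{"name": "play_rows", "arguments": {
  "motion": [
    [[3, 0, 0, 0, 0, 0], [7, 0, 0, 0, 0, 0], [11, 0, 0, 0, 0, 0], [15, 0, 0, 0, 0, 0], [19, 0, 0, 0, 0, 0], [22, 0, 0, 0, 0, 0], [25, 0, 0, 0, 0, 0], [27, 0, 0, 0, 0, 0], [29, 0, 0, 0, 0, 0], [31, 0, 0, 0, 0, 0], [31, 0, 0, 0, 0, 0]]
  ]
}}

```text
t: 17.95
tool_pos: [0.5434, 0.0319, 0.0947]
tool_rot: [-3.141, -0.0, 1.864]
ft_force: [0.1, -0.3, -0.8]
width: 0.0219
```

```bash
python3 -c "
from mv import *
where()
snap('wrist','wrist17')
"
```

```text
t 17.95 tray [-0.4 32.8] z 94.7 a -0.01 rp [-3.141 -0.   ] F [ 0.1 -0.3 -0.8] w 21.9 q [-0.04  0.09  1.79  0.    1.26 -0.33]
```

View pics/wrist17.png

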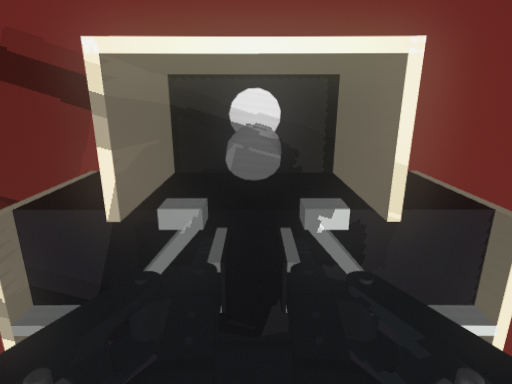

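{"name": "play_rows", "arguments": {
  "motion": [
    [[-4, 0, -4, 0, 0, 0], [-10, 0, -14, 0, 0, 0], [-14, 0, -30, 0, 0, 0], [-14, 0, -50, 0, 0, 0], [-14, 0, -70, 0, 0, 0], [-14, 0, -90, 0, 0, 0], [-14, 0, -105, 0, 0, 0], [-14, 0, -115, 0, 0, 0], [-14, 0, -120, 0, 0, 0], [-14, 0, -120, 0, 0, 0]]
  ]
}}

```text
t: 18.83
tool_pos: [0.5484, 0.0177, 0.2164]
tool_rot: [3.139, 0.001, 1.864]
ft_force: [0.1, 1.1, -0.3]
width: 0.0223
```

```bash
python3 -c "
from mv import *
where()
snap('wrist','wrist18')
P,r,o,im,d=cloud('wrist18')
t=totray(P[...,:2].reshape(-1,2),TR).reshape(d.shape+(2,))*1000
k=(d>0)&(abs(t[...,0])<58)&(t[...,1]>54)&(t[...,1]<118)&(P[...,2]<.08)&(im.mean(-1)>70)
n,l,st,ce=cv2.connectedComponentsWithStats(k.astype(np.uint8))
for i in range(1,n):
  if st[i,4]>50: print(ce[i].round(),st[i,4],t[l==i].mean(0).round(),np.percentile(P[l==i][:,2],[5,50,95]).round(3))
"
```

```text
t 18.8333 tray [ 0.3 17.8] z 216.4 a -0.04 rp [3.139e+00 1.000e-03] F [ 0.1  1.1 -0.3] w 22.3 q [-0.06 -0.    1.65 -0.    1.49 -0.35]
[252. 101.] 6547 [-0. 87.] [0.005 0.006 0.043]
```

View pics/wrist18.png

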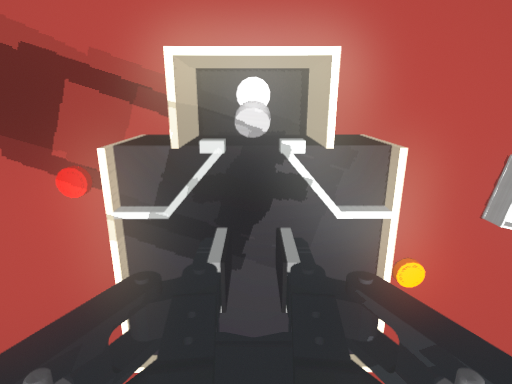

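```bash
python3 -c "
from mv import *
P,r,o,im,d=cloud('wrist18')
t=totray(P[...,:2].reshape(-1,2),TR).reshape(d.shape+(2,))*1000
for v in range(74,150,4): print(v,t[v,253].round(),round(P[v,253,2]*1000,1),im[v,253])
for v in (112,120,128):print([(int(t[v,u,0]),int(P[v,u,2]*1000)) for u in range(225,285,5)])
im=im[60:160,190:320];cv2.imwrite('pics/crop.png',cv2.resize(im,None,fx=6,fy=6,interpolation=cv2.INTER_CUBIC))
"
```

```text
74 [  1. 114.] 6.4 [122 128 132]
78 [  1. 109.] 17.5 [255 255 255]
82 [  1. 106.] 17.7 [255 255 255]
86 [  1. 102.] 17.2 [255 255 255]
90 [ 1. 98.] 17.9 [255 255 255]
94 [ 1. 94.] 17.2 [255 255 255]
98 [ 1. 90.] 16.8 [255 255 255]
102 [ 1. 86.] 38.8 [218 217 219]
106 [ 1. 82.] 46.1 [229 228 229]
110 [ 1. 78.] 47.0 [238 237 238]
114 [ 1. 75.] 45.0 [236 234 236]
118 [ 1. 71.] 44.4 [236 235 236]
122 [ 1. 67.] 40.4 [236 236 237]
126 [ 1. 62.] 37.7 [212 212 214]
130 [ 1. 58.] 35.3 [162 161 163]
134 [ 1. 54.] 30.7 [164 162 164]
138 [ 1. 50.] 32.8 [80 80 81]
142 [ 1. 50.] 65.8 [72 72 73]
146 [ 1. 50.] 90.2 [73 73 73]
[(-29, 7), (-24, 4), (-18, 6), (-11, 45), (-6, 45), (-1, 45), (2, 45), (7, 45), (12, 45), (19, 5), (25, 3), (30, 4)]
[(-30, 4), (-24, 7), (-16, 41), (-11, 42), (-7, 40), (-2, 42), (2, 41), (7, 42), (12, 40), (18, 26), (25, 6), (30, 5)]
[(-30, 5), (-24, 6), (-19, 5), (-12, 38), (-7, 36), (-2, 36), (2, 36), (8, 36), (13, 35), (19, 6), (25, 7), (31, 5)]
```

View pics/crop.png

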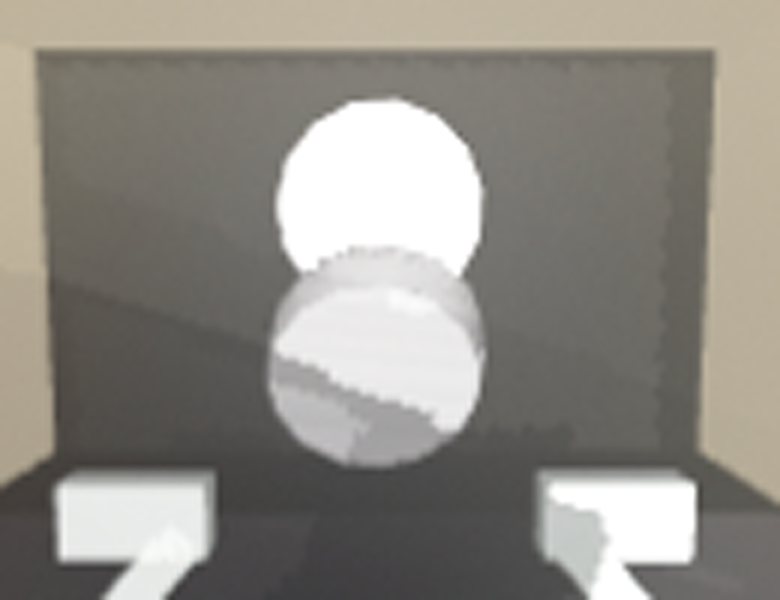

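{"name": "play_rows", "arguments": {
  "motion": [
    [[10, 0, -5, 0, 0, 0], [30, 0, -10, 0, 0, 0], [60, 0, -15, 0, 0, 0], [90, 0, -20, 0, 0, 0], [120, 0, -20, 0, 0, 0], [150, 0, -20, 0, 0, 0], [180, 0, -20, 0, 0, 0], [210, 0, -20, 0, 0, 0], [235, 0, -20, 0, 0, 0], [250, 0, -20, 0, 0, 0], [250, 0, -20, 0, 0, 0], [250, 0, -20, 0, 0, 0]]
  ]
}}

```text
t: 19.88
tool_pos: [0.4741, 0.2582, 0.2338]
tool_rot: [-3.14, 0.0, 1.867]
ft_force: [-0.3, -0.1, 0.6]
width: 0.0222
```

```bash
python3 -c "
from mv import *
where()
for n in ['scene','side']:
    snap(n,n+'9'); T,e,o=objs(n+'9'); print(n,T,e)
    for x in o: print(x)
    P0,_,_,im0,d0=cloud(n+'0');P,_,_,im,d=cloud(n+'9')
    for PP,dd in((P0,d0),(P,d)):
        t=totray(PP[...,:2].reshape(-1,2),T).reshape(d.shape+(2,))
        k=(dd>0)&(PP[...,2]>.125)&(PP[...,2]<.14)&(abs(t[...,0]+.07)<.035)&(abs(t[...,1]+.143)<.028)
        print('tube top',k.sum(),(t[k].min(0)+t[k].max(0))*500,np.median(PP[k][:,2]))
im=cv2.imread('pics/scene9.png')[110:300,130:350];cv2.imwrite('pics/sc9.png',cv2.resize(im,None,fx=3,fy=3))
"
```

```text
t 19.8833 tray [ -1.2 269.5] z 233.8 a 0.11 rp [-3.14  0.  ] F [-0.3 -0.1  0.6] w 22.2 q [ 0.4  -0.03  1.65 -0.    1.52  0.11]
scene [5.54469285e-01 2.14034950e-04 2.90865520e-01] 0.0025032811636932534
(array([184., 235.]), np.int32(270), array([  66.6, -137.4]), 18.6, array([  66.9, -137.5]))
tube top 327 [ -65.73430685 -144.78429151] 0.13242912683643115
tube top 324 [ -65.32496722 -144.9009594 ] 0.13248482766309827
side [0.55196998 0.00058757 0.29184151] 0.0025289335233872738
(array([348., 193.]), np.int32(230), array([  66.9, -138.6]), 19.3, array([  67.3, -139. ]))
(array([323., 241.]), np.int32(135), array([ -68.5, -146.4]), 15.3, array([ -72.6, -146.5]))
tube top 472 [ -65.22475454 -145.61146882] 0.13290941945397206
tube top 475 [ -66.05098775 -145.598591  ] 0.13299504297190884
```

View pics/sc9.png

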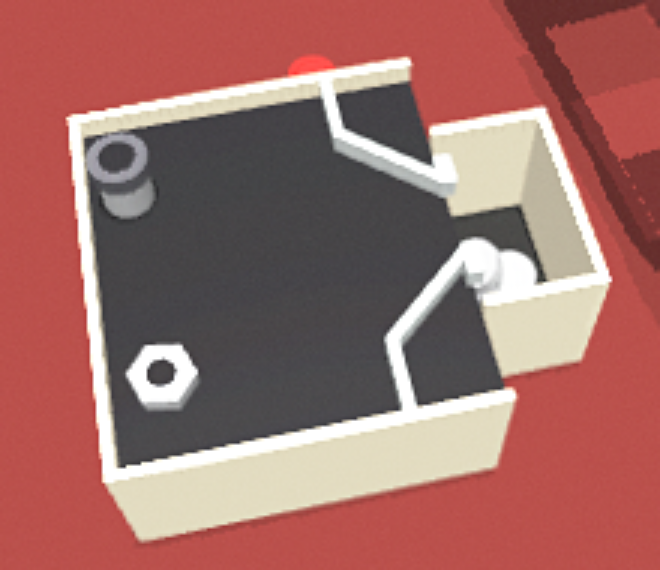

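View pics/side9.png

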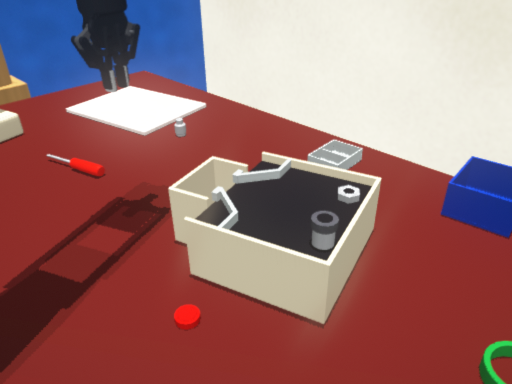

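The pictures show a deck clear of caps, with the nut at (348,193) and the tube at (323,240) of the side view, both where they started. The caps are stacked in the slot and the arm is clear. I'm handing in.

```bash
python3 -c "
from workcell import env
print(env.job_done())"
```

```text
the job is handed in; nothing more can be done
None
```

All three caps went through the gate one at a time (middle, right, then left), pushed in a 22 mm cradle between the fingertips. I handed the job in at about 20 s; no verdict was reported.

- **Caps:** The scene and side views show no caps left on the deck. They lie in the slot as a leaning stack, topmost surface about 46 mm above the table, well below the deck. One cap is hidden beneath the top one, so only two were seen directly. The stack's height and about 28° tilt fit three caps. I did not take a second measurement to confirm the stack was at rest.
- **Nut and tube:** Both moved less than about 2 mm between the first and last images, which is within camera noise. The tube is still upright.
- **Forces:** The wrist readings I saw between moves stayed under about 2 N. I could not measure the contact forces at the fingers directly.

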